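# Seat a microscope lens barrel in a V-block and keep it pressed

### The arm

A 6-joint arm with a two-finger parallel gripper is mounted at the origin on the work surface. World frame = base frame: x ahead of the robot, y to its left, z up, the work surface at z = 0. Lengths are in m, angles in degrees, forces in N, time in s.
With the tool pointing down it reaches from about 0.375 to 0.75 m from the base axis. Payload 9 kg.
Tool frame: the origin (TCP) lies where the fingers leave the gripper's body, on its centre line; the fingertips stand 73 mm ahead of it and the grasp point (between the pads) lies 54 mm ahead of it (robot.tip_reach is the distance from the TCP to the fingertips, in m); z points along the fingers, y is the line along which they close (so a half turn about z gives the same grasp; the last joint's range is limited). The gripper opens to 85 mm and grips with 20 to 120 N. Pads are 22 mm wide; open, the fingers measure 114 mm over their backs; the gripper's body (76 mm by 85 mm) begins 54 mm behind the grasp point. The pads swing forward as they close: fully open they stand 13 mm farther back than shut.
Start: joints at [63.902, 5.964, 5.575, 89.605, 0, 77.527], TCP at [0.141, 0.583, 0.304] pointing down, gripper open.
Joint ranges: [-171.21, 171.21], [-48.23, 106.86], [-62.78, 66.21], [-105.2, 120.99], [-86.42, 89.51], [-180, 180]. Speed limits (degrees/s): [127.2, 127.2, 147.25, 180, 180, 180].

### API

Orientations are given as [roll, pitch, yaw] about the fixed x, y, z axes, in that order (R = Rz(yaw) Ry(pitch) Rx(roll)).
In Python, from plant import robot gives the robot as it stands. Calls block until the motion is done:
- robot.move_pose(position, orientation): joint-space move of the TCP to a pose.
- robot.line_to(position, vel=0.15, rotation=None, guard=None): straight line of the TCP; rotation=None keeps the orientation; vel is the mean speed in m/s. With guard (N) it stops when the force on the tool has changed by that much, and returns True; else False.
- robot.goto_joints(angles): joint-space move.
- robot.set_gripper(opening): finger opening in m; the grip force is fixed at half the most; returns when the fingers have stopped.
- robot.pause(seconds).
- robot.ik(position, orientation): joint angles nearest the present ones, or None.
- robot.observe(): the state.
- robot.grab_frame(name): name is "scene" or "top" or "wrist"; returns the picture (400x640x3 uint8, blue, green, red); there is no depth.
- robot.get_calibration(name): a dict with "vertical_fov" (degrees; the focal length in pixels is half the picture's height over the tangent of half this angle, whatever the lens; pixels are square), "cx", "cy" (the principal point, pixels), "rvec" (rotation vector, rad) and "tvec" (3), from world to camera coordinates, as OpenCV has them. Camera axes: x right, y down, z forward; pixel columns grow to the right and rows downward; lengths in m; the calibration is good to about 2 mm. A picture is of the moment at which its call begins: read the wrist's pose just before it. get_calibration takes no time and is no camera call; for the wrist camera it gives the pose at the moment of the call.
A pose or a line that the arm cannot do raises robot.IKError and nothing moves.
- robot.job_done(): hands the job in; it is judged then, once.
The state is a dict: "time": time; "q": joint angles; "qvel": joint speeds; "joint_torque": joint torques, N m; "tool_pos": TCP position; "tcp_rot": TCP orientation; "ft_force": force on the tool from outside, world axes, zero at the start; "torque": the same for the moment, N m; "gripper_width": finger opening in m; "gripper_force": force on a finger pad.
Only numpy, scipy, OpenCV 4.12 (cv2) and the standard library are available. Lean on these libraries where they do the work, as an engineer would, in place of code of your own. Each camera call takes 0.05 s, during which the arm holds its last target. There are 200 camera calls.

### The job

Set up the lens barrel for its centring check: first seat the metal V-block flat and fully home in the rectangular pocket of the blue base plate and let go of it, then lift the white lens barrel off its orange cradle and lay it lengthwise in the vee, about midway along, so that it settles. Finish while the gripper is still pressing the barrel down with a light, steady push of about 10 N, so that it bears firmly on both faces of the vee and not on one alone; do not let the barrel drop to the bench and leave the other things alone.

Things in the scene. Friction and masses are not known exactly. Their poses are not given: they have to be found in the camera images.
- nest: blue base plate, fixed to the bench, 124 (its x) x 104 (its y) x 10 mm. On it stand 10 mm high walls round a rectangular pocket (outer outline 85 x 71 mm, wall tops 20 mm above the bench). Origin: centre of its underside, on the bench; z up.
- pocket (a point): centre of the pocket's floor, 10 mm above the bench, axes as the base plate. The pocket is 67 mm long (x) and 53 mm wide (y), 10 mm deep; its top 4 mm widen outward by 2 mm on every side as a lead-in.
- vblock: loose bright metal V-block, 64 (x) x 50 (y) x 34 mm high, about 0.34 kg, flat outer sides. Origin: centre of its underside; z up. A 90 degree vee runs along x, full length, 34 mm wide at the top, bottom line 17 mm above the underside. Fits the pocket either way round with 1.5 mm play each side, standing 24 mm out. A barrel in the vee has its axis 45.3 mm above the block's underside.
- vee_left: the sloping face of the V-block on its +y side (moves with the block, same origin and axes as vblock); one of the two lines of contact with the barrel is on it
- vee_right: the sloping face of the V-block on its -y side (moves with the block, same origin and axes as vblock); the other line of contact is on it
- barrel: white cylindrical lens barrel with black end bands and glass ends, 40 mm diameter x 84 mm long, rigid, about 0.18 kg, lying level on the cradle. Origin: its centre; x along the barrel's axis (it may be rolled about x, and either end may lead).
- cradle: orange cradle fixed to the bench, base 100 (x) x 66 (y) x 8 mm; two pairs of 45 degree saddles (10 mm thick, at x = -34 and +34 mm, up to 37 mm above the bench) carry the barrel, its axis along x, 44 mm above the bench. The barrel's middle 58 mm is free on both sides, and below it down to the base. Origin: centre of its underside.
- amber_bottle: bystander, leave it alone: amber glass reagent bottle, blue cap, 68 dia x 150 mm; origin: on its axis, underside
- wash_bottle: bystander, leave it alone: white plastic bottle, 64 dia x 140 mm; origin: on its axis, underside
- beaker: bystander, leave it alone: clear glass beaker, 72 dia x 85 mm; origin: on its axis, underside
- objective: bystander, leave it alone: brass microscope objective standing on end, 30 dia x 42 mm; origin: on its axis, underside
- dish: bystander, leave it alone: flat clear plastic dish, 90 dia x 16 mm; origin: on its axis, underside
- driver: bystander, leave it alone: screwdriver 160 long, lying on the bench, up to 30 thick mm; origin: near the middle of its length, underside
- slide_box: bystander, leave it alone: green plastic slide box 90 x 70 x 32 mm; origin: on its axis, underside
There are look-alikes about, which are no part of the job. There is more than one size of the nest; the job needs the smallest.

How it is judged (in metres and radians):
On the way:
1. the V-block is seated flat and fully home in the pocket and let go of, before the barrel is in it (z of vblock in the frame of pocket between -0.002 and 0.002 m and x of vblock in the frame of pocket between -0.004 and 0.004 m and y of vblock in the frame of pocket between -0.004 and 0.004 m and angle between the x axis of vblock and the x axis of pocket, either way round below 0.08 rad and angle between vblock's own z axis and vertical below 0.04 rad and contact force between the fingers and vblock below 0.2 N and distance between barrel and vblock above 0.07 m), for 0.2 s.
At the end, for the whole second after the job is handed in: V-block seated in the pocket (height within 2 mm, centre 4 mm, yaw 0.08 rad, tilt 0.04 rad); barrel in the vee (midway within 10 mm, axis within 2 mm sideways, 2.5 mm in height, 0.05 rad); fingers on the barrel (over 2 N) and each face of the vee carrying 2.5 to 30 N through the last second (z of vblock in the frame of pocket between -0.002 and 0.002 m and x of vblock in the frame of pocket between -0.004 and 0.004 m and y of vblock in the frame of pocket between -0.004 and 0.004 m and angle between the x axis of vblock and the x axis of pocket, either way round below 0.08 rad and angle between vblock's own z axis and vertical below 0.04 rad and x of barrel in the frame of vblock between -0.01 and 0.01 m and y of barrel in the frame of vblock between -0.002 and 0.002 m and z of barrel in the frame of vblock between 0.0428 and 0.0478 m and angle between the x axis of barrel and the x axis of vblock, either way round below 0.05 rad and contact force between barrel and vee_left between 2.5 and 30 N and contact force between barrel and vee_right between 2.5 and 30 N and contact force between the fingers and barrel above 2 N); the arm keeps its last pose, push and grip.
It fails at once if the lens barrel falls to the bench (height (world z) of barrel below 0.03 m).
It fails at once if the barrel is slammed into the vee (over 90 N on a face) (contact force between barrel and vee_left above 90 N or contact force between barrel and vee_right above 90 N).
It fails at once if a bystander is moved by more than 20 mm or tipped (distance of any of amber_bottle, wash_bottle, beaker, objective, dish, driver, slide_box from where it was at the start of the episode above 0.02 m or angle between any of amber_bottle, wash_bottle, beaker, objective, dish, slide_box's own z axis and vertical above 0.35 rad).
It also fails if it takes over 64 s, if anything falls off the work surface, if the arm or the gripper's body presses on something with over 40 N, if the wrist force passes 120 N, or if a joint passes its speed limit or range.

## Working session

There is one attempt and no reset: what is moved stays moved. The work goes in short steps, each a Python script; the robot and the scene stay as the last script left them, time stands still between calls to the robot, and variables do not carry over. Pictures are saved under pics/ and viewed, at most 10 in all, crops included, and the job is handed in when it is done.

```bash
ls; mkdir -p pics
python3 - <<'E'
from plant import robot
import cv2
for n in ("scene","top"):
    cv2.imwrite(f"pics/{n}0.png",robot.grab_frame(n)); print(n,robot.get_calibration(n))
print(robot.get_calibration("wrist")); print(robot.observe())
E
```

```text
pics
scene {'vertical_fov': 49.80304893087347, 'cx': 325.41250224430667, 'cy': 197.07001268853296, 'rvec': array([ 1.22338627,  2.05072158, -1.09751347]), 'tvec': array([ 0.29651746, -0.15085956,  1.58849562])}
top {'vertical_fov': 56.947220772478126, 'cx': 318.5920210530482, 'cy': 192.58334768159915, 'rvec': array([ 2.1841625 , -2.21961087,  0.04081801]), 'tvec': array([-0.04546952,  0.49321529,  1.13515516])}
{'vertical_fov': 65.0573194147081, 'cx': 317.64631320033317, 'cy': 200.47507429670924, 'rvec': array([-2.27054827, -1.78797128, -0.27222443]), 'tvec': array([-0.59849915, -0.04020656,  0.38011505])}
{'time': 0.1, 'q': array([ 6.39031537e+01,  5.99561234e+00,  5.53283576e+00,  8.96053780e+01,
       -1.17313471e-03,  7.75275296e+01]), 'qvel': array([ 0.0597071 , -0.00528118,  0.06498097, -0.12455007, -0.08459455,
        0.11867451]), 'joint_torque': array([ 5.47631731e-03, -5.58210146e+01,  5.04719496e+01,  1.31628569e-02,
       -2.95451364e-04,  4.65537838e-06]), 'tool_pos': array([0.1412251 , 0.582925  , 0.30320848]), 'tcp_rot': array([-1.79933201e+02, -1.35739225e-02,  1.66375617e+02]), 'ft_force': array([ 0.53407853, -0.8986759 , -0.16989362]), 'torque': array([-0.00186242,  0.02145269,  0.01837186]), 'gripper_force': 0.0, 'gripper_width': 0.08546328727339854}
```

View pics/top0.png

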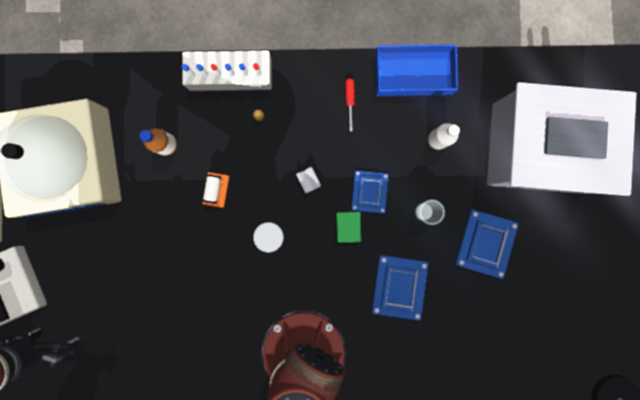

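View pics/scene0.png

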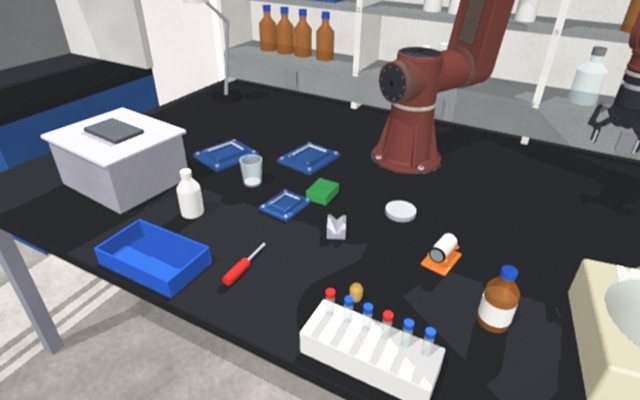

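The top view shows the smallest nest at about (370,191), the V-block at (308,180), and the barrel on its orange cradle at (214,190). The two larger nests at (400,287) and (488,244) are look-alikes. Next I'll get coarse positions and take wrist views.

```bash
cat > h.py <<'E'
import numpy as np, cv2
def cam(c,h=400):
    f=h/2/np.tan(np.radians(c["vertical_fov"]/2))
    K=np.array([[f,0,c["cx"]],[0,f,c["cy"]],[0,0,1]]); return K,np.array(c["rvec"],float),np.array(c["tvec"],float)
def proj(P,c):
    K,r,t=cam(c); return cv2.projectPoints(np.array(P,float).reshape(-1,1,3),r,t,K,None)[0][:,0]
def ray(uv,c):
    K,r,t=cam(c); R=cv2.Rodrigues(r)[0]
    d=R.T@np.linalg.solve(K,[*uv,1.]); return -R.T@t,d/np.linalg.norm(d)
def atz(uv,c,z):
    o,d=ray(uv,c); return o+d*(z-o[2])/d[2]
def tri(obs):
    A=np.zeros((3,3));b=np.zeros(3)
    for uv,c in obs:
        o,d=ray(uv,c);M=np.eye(3)-np.outer(d,d);A+=M;b+=M@o
    return np.linalg.solve(A,b)
E
python3 - <<'E'
from plant import robot
from h import *
import pickle
c=robot.get_calibration("top")
for n,uv,z in (("nest",(370,191),.02),("vb",(308,180),.034),("barrel",(213,189),.06),("slide",(348,227),.03),("beaker",(430,211),.04),("dish",(268,237),.016),("amber",(160,143),.07),("bend0",(213,177),.06),("bend1",(210,201),.06)): print(n,atz(uv,c,z).round(3))
o,d=ray((320,200),robot.get_calibration("wrist"));print("wristcam",o,d)
t0=robot.observe()["time"]
V=[]
for i,p in enumerate([(.53,.0,.3),(.53,-.1,.3),(.52,.2,.30),(.47,.28,.30)]):
    robot.move_pose(p,[180,0,90]); robot.pause(.3)
    c=robot.get_calibration("wrist"); f=robot.grab_frame("wrist"); V.append((f,c)); print(ray((320,200),c), robot.observe()["q"][5])
pickle.dump(V,open("V.pkl","wb")); print(robot.observe()["time"]-t0)
cv2.imwrite("pics/a.png",np.vstack([cv2.resize(np.hstack([V[0][0],V[1][0]]),(800,250)),cv2.resize(np.hstack([V[2][0],V[3][0]]),(800,250))]))
E
```

```text
nest [ 0.494 -0.212  0.02 ]
vb [ 0.53  -0.022  0.034]
barrel [0.506 0.26  0.06 ]
slide [ 0.386 -0.141  0.03 ]
beaker [ 0.43  -0.388  0.04 ]
dish [0.358 0.104 0.016]
amber [0.644 0.413 0.07 ]
bend0 [0.542 0.26  0.06 ]
bend1 [0.471 0.269 0.06 ]
wristcam [0.0673893  0.59982848 0.3741253 ] [ 0.29065227 -0.06347556 -0.95472096]
(array([0.53046781, 0.07562127, 0.3709021 ]), array([ 0.00771271, -0.29774857, -0.95461317])) 75.84625303571447
(array([ 0.53047752, -0.02380675,  0.37100493]), array([ 0.00811795, -0.29775822, -0.9546068 ])) 65.41860951102544
(array([0.52087993, 0.27455923, 0.3708898 ]), array([ 0.00717218, -0.2978199 , -0.95459513])) 97.57615839011162
(array([0.47111418, 0.35461735, 0.37080179]), array([ 0.00705208, -0.29787674, -0.95457829])) 107.07324307468933
5.983300000000001
```

View pics/a.png

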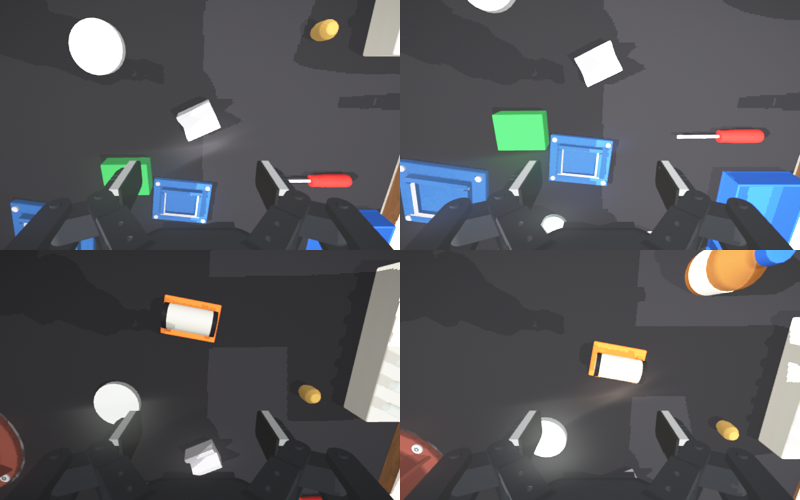

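The wrist views show everything: V-block around (400,240) full-res in view 0, nest around (370,320)/(290,255) in views 0/1, barrel and cradle in views 2/3. I'll zoom in for corner picking.

Run:
```python
import pickle
from h import *
V=pickle.load(open("V.pkl","rb"))
# (view, x0,y0), 100x75 crops x4
C=[(0,270,150),(1,270,60),(0,240,280),(1,235,210),(2,250,65),(3,305,140)]
T=[]
for v,x,y in C:
    w=(125,95) ; im=V[v][0][y:y+w[1],x:x+w[0]]
    im=cv2.resize(im,None,fx=3.2/1.5,fy=3.2/1.5,interpolation=cv2.INTER_CUBIC)
    T.append(cv2.resize(im,(266,202)))
# scale 266/125=2.128
cv2.imwrite("pics/b.png",np.vstack([np.hstack(T[0:3]),np.hstack(T[3:6])]))
```

```text
(no output)
```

View pics/b.png

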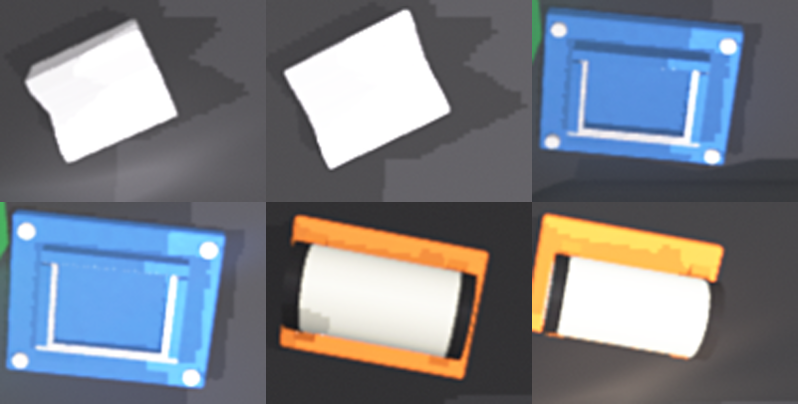

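```bash
cat > fit.py <<'E'
import pickle
from h import *
from scipy.optimize import minimize
def box(a,b,z0,z1): return [[x,y,z] for x in(-a/2,a/2) for y in(-b/2,b/2) for z in(z0,z1)]
def cyl(L,r=.02): return [[x,r*np.cos(t),r*np.sin(t)] for x in(-L/2,L/2) for t in np.linspace(0,2*np.pi,40)]
NEST=[box(.124,.104,0,.010),box(.085,.071,.01,.02)]
VB=[[[x,y,z] for x in(-.032,.032) for y,z in q] for q in ([(-.025,0),(-.025,.034),(-.017,.034),(0,.017),(0,0)],[(.025,0),(.025,.034),(.017,.034),(0,.017),(0,0)])]
def place(P,p):
    c,s=np.cos(p[3]),np.sin(p[3]); return np.array(P)@np.array([[c,s,0],[-s,c,0],[0,0,1]])+p[:3]
def render(parts,p,c,roi,S=4):
    x,y,w,h=roi; m=np.zeros((h*S,w*S),np.uint8)
    for P in parts:
        uv=(proj(place(P,p),c)+.5-[x,y])*S-.5
        cv2.fillConvexPoly(m,cv2.convexHull(np.round(uv*16).astype(np.int32)),255,shift=4)
    return cv2.resize(m,(w,h),interpolation=cv2.INTER_AREA)/255.
def fit(model,views,p0,steps):
    """views: (cal, mask(float), roi)"""
    def cost(p):
        return sum(((render(model(p),p,c,r)-m)**2).sum() for c,m,r in views)
    p=np.array(p0,float)
    for _ in range(3):
        sim=np.vstack([p]+[p+np.eye(len(p))[i]*steps[i] for i in range(len(p))])
        p=minimize(cost,p,method="Nelder-Mead",options=dict(initial_simplex=sim,maxiter=500,xatol=1e-5,fatol=.01)).x
    return p,cost(p),[m.sum() for _,m,_ in views]
def mask(f,kind,roi):
    x,y,w,h=roi; b,g,r=[f[y:y+h,x:x+w,i].astype(int) for i in range(3)]
    if kind=="nest": m=(b>110)&((b-r>50)|(r>180))&(g-b<15)
    if kind=="vb": m=(b>125)&(abs(b-r)<50)
    if kind=="white": m=(b>120)&(abs(b-r)<60)
    m=m.astype(np.uint8); n,l,s,_=cv2.connectedComponentsWithStats(m); k=1+s[1:,4].argmax(); m=(l==k).astype(np.uint8)
    cs,_=cv2.findContours(m,cv2.RETR_EXTERNAL,cv2.CHAIN_APPROX_NONE); cv2.drawContours(m,cs,-1,1,-1)
    return m.astype(float)
def draw(f,model,p,c,roi,m,k=2):
    x,y,w,h=roi; im=cv2.resize(f[y:y+h,x:x+w],None,fx=k,fy=k)
    for mm,col in((m,(0,255,0)),(render(model(p),p,c,roi),(0,0,255))):
        cs,_=cv2.findContours((cv2.resize(mm,None,fx=k,fy=k)>.5).astype(np.uint8),cv2.RETR_EXTERNAL,cv2.CHAIN_APPROX_NONE); cv2.drawContours(im,cs,-1,col,1)
    return cv2.resize(im,(266,202))
E
cat > run.py <<'E'
from fit import *
V=pickle.load(open("V.pkl","rb"))
J=[("vb",lambda p:VB,[(0,(270,150,125,95)),(1,(270,60,125,95))],[.53,-.02,0,.4]),
 ("nest",lambda p:NEST,[(0,(240,280,125,80)),(1,(238,205,125,95))],[.494,-.212,0,-.1]),
 ("white",lambda p:[cyl(p[4])],[(2,(250,65,125,95)),(3,(305,140,125,95))],[.506,.26,.044,-.15,.07])]
T=[];R={}
for k,mod,vs,p0 in J:
    views=[(V[v][1],mask(V[v][0],k,r),r) for v,r in vs]
    for sel in (views,views[:1],views[1:]):
        p,c,a=fit(mod,sel,p0,[.01,.01,.01 if len(sel)==2 else 1e-9,.1,.01][:len(p0)])
        print(k,len(sel),p.round(4),round(c),a)
        if len(sel)==2:
            R[k]=p
            T+=[draw(V[v][0],mod,p,V[v][1],r,w[1]) for (v,r),w in zip(vs,views)]
pickle.dump(R,open("R.pkl","wb"))
cv2.imwrite("pics/c.png",np.vstack([np.hstack(T[0:3]),np.hstack(T[3:6])]))
E
python3 run.py
```

```text
vb 2 [ 0.5303 -0.0239  0.0054  0.4428] 117 [np.float64(2879.0), np.float64(3375.0)]
vb 1 [ 0.5304 -0.025   0.      0.4436] 79 [np.float64(2879.0)]
vb 1 [ 0.5302 -0.0243  0.      0.4353] 167 [np.float64(3375.0)]
nest 2 [ 4.922e-01 -2.152e-01  1.000e-04 -1.110e-01] 139 [np.float64(6090.0), np.float64(7428.0)]
nest 1 [ 0.4924 -0.2155  0.     -0.111 ] 65 [np.float64(6090.0)]
nest 1 [ 0.4921 -0.2151  0.     -0.1129] 65 [np.float64(7428.0)]
white 2 [ 0.5069  0.2654  0.046  -0.1762  0.0686] 112 [np.float64(2974.0), np.float64(2547.0)]
white 1 [ 0.5065  0.2655  0.044  -0.1825  0.0693] 57 [np.float64(2974.0)]
white 1 [ 0.5074  0.2647  0.044  -0.1745  0.0687] 25 [np.float64(2547.0)]
```

View pics/c.png

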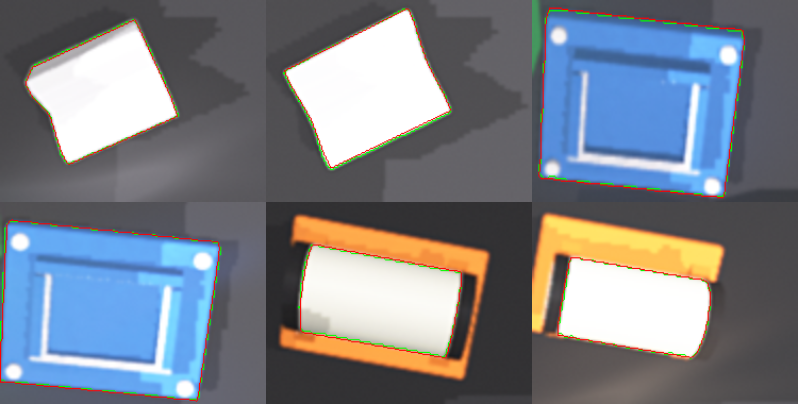

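All three fits overlay closely, and free-fit heights agree with the text to about 2 mm, except 5 mm for the V-block. It is overexposed, and single-view fits agree in xy to about 1 mm. Now moving the V-block.

Run:
```python
from plant import robot
from h import *
vb=(.5303,-.0246); yv=180+np.degrees(.4428); n=(.4922,-.2153); yn=180-np.degrees(.1115)
zg=.013+robot.tip_reach
st=lambda s:(lambda o:print(s,o["time"],o["tool_pos"].round(4),o["tcp_rot"].round(2),o["ft_force"].round(1),round(o["gripper_width"],4),round(o["gripper_force"],1)))(robot.observe())
robot.move_pose((*vb,.17),[180,0,yv]); robot.line_to((*vb,zg),vel=.1); st("at")
robot.set_gripper(.04); st("grip")
robot.line_to((*vb,zg+.06)); st("lift")
robot.move_pose((*n,zg+.06),[180,0,yn]); 
robot.line_to((*n,zg+.026),vel=.1); st("above")
cv2.imwrite("pics/d.png",robot.grab_frame("wrist"))
import pickle;pickle.dump((robot.get_calibration("wrist")),open("d.pkl","wb"))
```

```text
at 9.3 [ 0.5308 -0.0247  0.0863] [-1.7996e+02  5.0000e-02 -1.5463e+02] [ 0.2  0.7 -0. ] 0.0854 0.0
grip 9.7333 [ 0.5308 -0.0246  0.0865] [-1.7996e+02  6.0000e-02 -1.5462e+02] [-0.7  0.6  4.6] 0.0487 64.0
lift 10.2833 [ 0.53   -0.0245  0.1448] [ 1.7998e+02 -3.0000e-02 -1.5463e+02] [-1.2  0.3 -3.8] 0.0488 63.0
above 11.575 [ 0.4922 -0.2146  0.1113] [ 1.7997e+02 -4.0000e-02  1.7367e+02] [ 1.2 -0.1 -2.9] 0.0482 63.0
```

View pics/d.png

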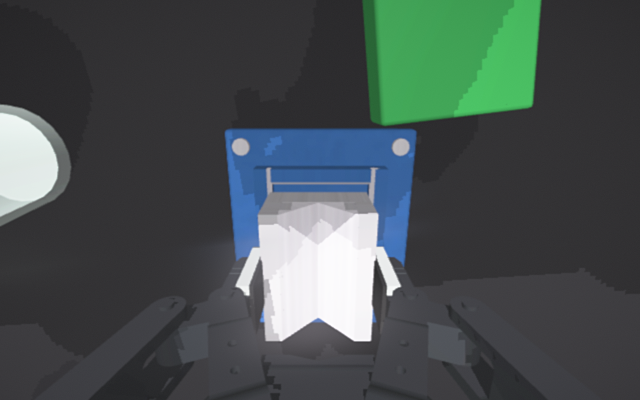

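The V-block is gripped squarely (cols 261–377), centred over the pocket walls (268–375). Lowering under guard.

Run:
```python
from plant import robot
from h import *
n=(.4922,-.2153); yn=180-np.degrees(.1115)
zg=.013+robot.tip_reach
st=lambda s:(lambda o:print(s,o["time"],o["tool_pos"].round(4),o["tcp_rot"].round(2),o["ft_force"].round(1),round(o["gripper_width"],4),round(o["gripper_force"],1)))(robot.observe())
print(robot.line_to((*n,zg+.0085),vel=.025,guard=10)); st("down")
z=robot.observe()["tool_pos"][2]-zg
if z<.0125:
    robot.set_gripper(.085); st("open")
    robot.line_to((*n,zg+.12)); 
    V=[]
    import pickle
    for p in ((.4922,-.28,.3),(.4922,-.20,.3)):
        robot.move_pose(p,[180,0,90]);robot.pause(.2); c=robot.get_calibration("wrist"); V.append((robot.grab_frame("wrist"),c)); print(proj([*n,.044],c))
    pickle.dump(V,open("V2.pkl","wb")); cv2.imwrite("pics/e.png",np.hstack([cv2.resize(v[0][max(0,int(proj([*n,.03],v[1])[0][1])-75):][:150,220:420],(400,300)) for v in V]))
    st("end")
```

```text
True
down 12.0833 [ 0.4921 -0.2148  0.1019] [179.92  -0.   173.63] [ 0.3 -0.1 -2.9] 0.0486 63.0
```

Run:
```python
from plant import robot
from h import *
n=(.4922,-.2153); yn=180-np.degrees(.1115)
zg=.013+robot.tip_reach
st=lambda s:(lambda o:print(s,o["time"],o["tool_pos"].round(4),o["tcp_rot"].round(2),o["ft_force"].round(1),o["torque"].round(2),round(o["gripper_width"],4)))(robot.observe())
robot.pause(.2); st("now")
for i in range(8):
    z=robot.observe()["tool_pos"][2]
    h=robot.line_to((*n,max(z-.003,zg+.0085)),vel=.02,guard=14); st(h); robot.pause(.15); st("settled")
    if robot.observe()["ft_force"][2]>8 or robot.observe()["tool_pos"][2]<zg+.0093: break
```

```text
now 12.2833 [ 0.4917 -0.2147  0.1016] [ 1.7992e+02 -7.0000e-02  1.7362e+02] [ 0.5  0.2 -3. ] [ 0.04 -0.04 -0.04] 0.0487
False 12.6 [ 0.492  -0.2149  0.0981] [ 1.7988e+02 -7.0000e-02  1.7363e+02] [ 2.2  3.7 -4.6] [ 0.84 -0.32  0.02] 0.0488
settled 12.75 [ 0.492  -0.2149  0.0982] [ 1.7988e+02 -8.0000e-02  1.7363e+02] [ 1.2  4.5 -5.7] [ 1.   -0.34 -0.01] 0.049
True 12.975 [ 0.4923 -0.2148  0.0965] [ 1.7988e+02 -4.0000e-02  1.7364e+02] [-1.2  1.6  6.4] [ 0.13  0.13 -0.02] 0.0484
settled 13.125 [ 0.4923 -0.2148  0.0965] [ 1.7988e+02 -4.0000e-02  1.7364e+02] [-1.1  1.3  5. ] [ 0.08  0.21 -0.01] 0.0486
False 13.375 [ 0.4924 -0.2151  0.0965] [ 1.7972e+02 -1.4000e-01  1.7368e+02] [-7.6 11.2 19.6] [ 2.15  1.57 -0.16] 0.0484
settled 13.525 [ 0.4924 -0.2151  0.0965] [ 1.7973e+02 -1.4000e-01  1.7368e+02] [-7.5 10.9 18.4] [ 2.06  1.56 -0.18] 0.049
```

The block is on the floor: underside height is 0.0105 m and the force is rising. Releasing and checking with the camera.

Run:
```python
from plant import robot
from fit import *
n=(.4922,-.2153); zg=.013+robot.tip_reach
robot.set_gripper(.085); robot.line_to((*n,zg+.12))
V=[]
for p in ((.4922,-.28,.27),(.4922,-.20,.3)):
    robot.move_pose(p,[180,0,90]);robot.pause(.2); c=robot.get_calibration("wrist"); V.append((robot.grab_frame("wrist"),c))
pickle.dump(V,open("V2.pkl","wb")); print(robot.observe()["time"])
T=[]
views=[]
for f,c in V:
    u,v=proj([*n,.03],c)[0]; x,y=int(u)-60,max(0,int(v)-45); views.append((c,mask(f,"vb",(x,y,120,90)),(x,y,120,90)))
p=[*n,.01,-.1115]
p=[.4922,-.2151,.010,-.1115]
print([proj([*n,.044],c)[0] for _,c in V])
for (f,_),(c,m,r) in zip(V,views):
    x,y,w,h=r; im=cv2.resize(f[y:y+h,x:x+w],(400,300)); 
    for P,q in ((VB,p),(NEST,[*n,0,-.1115])):
        for pts in P:
            hull=cv2.convexHull((((proj(place(pts,q),c)-[x,y])+.5)*400/120).astype(np.int32)); cv2.polylines(im,[hull],True,(0,0,255) if P is VB else (0,255,0),1)
    T.append(im)
cv2.imwrite("pics/e.png",np.hstack(T))
```

```text
17.0417
[array([317.33897073, 114.68821135]), array([317.6041125 , 189.68230919])]
```

View pics/e.png

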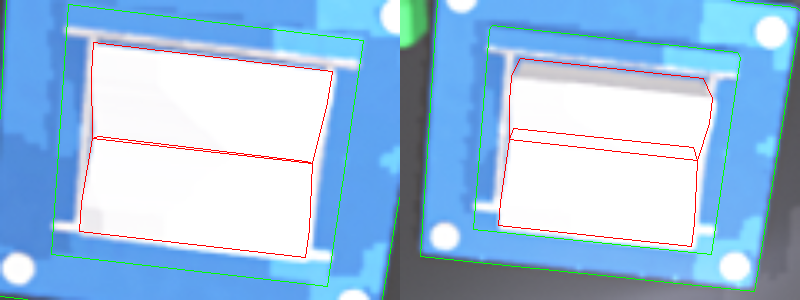

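The projected seated V-block (red) matches both views, so the block is home in the pocket. Now the barrel.

Run:
```python
from plant import robot
from h import *
b=(.5069,.2652); yb=180-np.degrees(.177); n=(.4923,-.2151); yn=180-np.degrees(.1115)
zg=.044-.0095+robot.tip_reach
st=lambda s:(lambda o:print(s,o["time"],o["tool_pos"].round(4),o["tcp_rot"].round(2),o["ft_force"].round(1),round(o["gripper_width"],4)))(robot.observe())
robot.move_pose((*b,.2),[180,0,yb]); robot.pause(.1); robot.line_to((*b,zg),vel=.08,guard=12); st("at")
robot.set_gripper(.03); st("grip")
w=robot.observe()["gripper_width"]
if .036<w<.044:
    robot.line_to((*b,zg+.01),vel=.05); robot.line_to((*b,zg+.12)); st("lift")
    robot.move_pose((*n,zg+.10),[180,0,yn]); robot.line_to((*n,zg+.035),vel=.1); robot.pause(.2); st("above")
    cv2.imwrite("pics/f.png",robot.grab_frame("wrist"))
```

```text
at 20.1833 [0.5073 0.2653 0.1078] [1.7997e+02 5.0000e-02 1.6986e+02] [ 0.6 -1.2  1.1] 0.0848
grip 20.675 [0.5074 0.2661 0.1079] [1.7986e+02 6.0000e-02 1.6989e+02] [0.2 5.  3.5] 0.0383
lift 21.9083 [0.5064 0.265  0.2259] [-1.7996e+02 -9.0000e-02  1.6986e+02] [ 0.6  0.2 -2. ] 0.0378
above 24.6583 [ 0.4927 -0.2154  0.1429] [-1.7996e+02  7.0000e-02  1.7361e+02] [ 0.1 -0.3 -1.5] 0.0382
```

View pics/f.png

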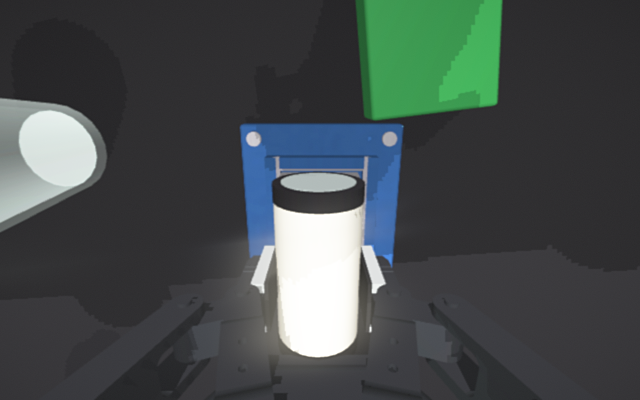

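The barrel (cols 274–364) is held level, centred over the block and aligned with it. Lowering into the vee under guard.

Run:
```python
from plant import robot
from h import *
n=(.4923,-.2151)
zg=.044-.0095+robot.tip_reach
st=lambda s:(lambda o:print(s,round(o["time"],2),o["tool_pos"].round(4),o["ft_force"].round(1),o["torque"].round(2),round(o["gripper_width"],4)))(robot.observe())
robot.line_to((*n,zg+.0165),vel=.06); robot.pause(.2); st("pre")
f0=robot.observe()["ft_force"][2]
for i in range(12):
    z=zg+.0165-.001*(i+1)
    h=robot.line_to((*n,z),vel=.01,guard=10); robot.pause(.1); st(h)
    if h or robot.observe()["ft_force"][2]-f0>5 or z<zg+.0095: break
```

```text
pre 25.37 [ 0.4925 -0.2152  0.1239] [ 0.2 -0.4 -2.8] [-0.    0.01  0.07] 0.0377
False 25.72 [ 0.4923 -0.2151  0.1226] [-0.1 -0.2 -2.4] [ 0.01 -0.02  0.  ] 0.038
False 26.07 [ 0.4923 -0.2151  0.1216] [-0.1 -0.2 -2.3] [-0.03 -0.05 -0.01] 0.038
False 26.42 [ 0.4923 -0.2151  0.1206] [ 0.1 -0.3 -2.7] [ 0.01 -0.02  0.02] 0.0383
False 26.77 [ 0.4924 -0.2151  0.1197] [ 0.9  0.1 -1.5] [ 0.04 -0.08  0.04] 0.0381
False 27.12 [ 0.4925 -0.2151  0.1195] [-2.3  3.4  7.7] [ 0.51  0.51 -0.01] 0.0382
```

Contact is at the expected height (0.1195 m against 0.1191 m). I'll release, close the fingers above the barrel and press on its crown.

Run:
```python
from plant import robot
from h import *
n=(.4923,-.2151)
st=lambda s:(lambda o:print(s,round(o["time"],2),o["tool_pos"].round(4),o["ft_force"].round(1),o["torque"].round(2),round(o["gripper_width"],4)))(robot.observe())
robot.set_gripper(.085); st("open")
robot.line_to((*n,.2)); robot.set_gripper(0.); robot.pause(.2); st("closed")
cv2.imwrite("pics/g.png",robot.grab_frame("wrist"))
robot.line_to((*n,.158),vel=.08); robot.pause(.3); st("pre")
f0=np.mean([(robot.pause(.03),robot.observe()["ft_force"][2])[1] for _ in range(5)]); z=.158; print(f0)
while z>.143:
    z-=.001; robot.line_to((*n,z),vel=.02,guard=8); robot.pause(.1)
    if robot.observe()["ft_force"][2]-f0>2.5: break
st("touch %.4f"%z)
for i in range(25):
    robot.pause(.1); f=np.mean([(robot.pause(.02),robot.observe()["ft_force"][2])[1] for _ in range(4)])-f0
    print(round(f,1),end=" ")
    if 8.5<f<12: break
    z+=float(np.clip((f-10)*4e-5,-.0003,.0003)); robot.line_to((*n,z),vel=.01)
robot.pause(.5); st("final %.5f f0 %.2f"%(z,f0))
cv2.imwrite("pics/h.png",np.hstack([cv2.resize(robot.grab_frame("wrist"),(400,300)),cv2.resize(robot.grab_frame("scene")[150:250,220:353],(400,300))]))
```

```text
open 27.64 [ 0.4923 -0.2151  0.1185] [0.  0.3 0.6] [ 0.   -0.03 -0.01] 0.0848
closed 29.3 [ 0.4923 -0.2151  0.2   ] [-0.6  0.5  0.3] [ 0.    0.01 -0.  ] 0.0
pre 30.32 [ 0.4925 -0.2153  0.1585] [-0.2 -0.2  0.4] [-0.    0.02  0.03] 0.0001
-0.02087458362942653
touch 0.1470 34.34 [ 0.4924 -0.2151  0.1478] [-3.   2.6  6.7] [ 0.45  0.61 -0.  ] 0.0001
7.0 8.2 8.8 final 0.14681 f0 -0.02 35.84 [ 0.4923 -0.2151  0.1478] [-2.5  1.4  8.9] [0.45 0.75 0.  ] -0.0004
```

View pics/h.png

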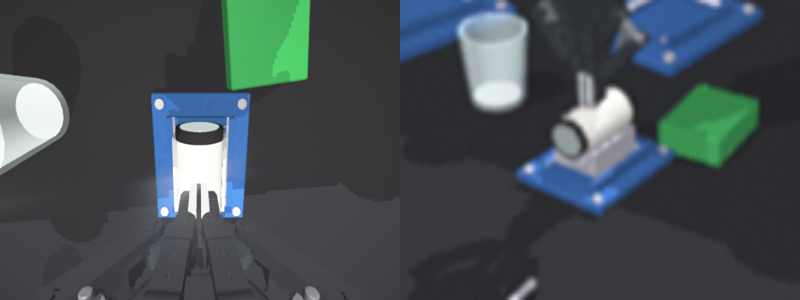

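The barrel lies in the vee with the closed fingers pressing on its crown. The push is steady at about 9 N with little side load, so I'm handing in.

```bash
python3 -c "
from plant import robot
print(robot.job_done()); print(robot.observe()['ft_force'])"
```

```text
the job is handed in; nothing more can be done
None
the job is handed in; nothing more can be done
```

The V-block is seated in the smallest nest's pocket and released, the barrel lies in its vee with the closed fingers pressing down at about 9 N, and the job was handed in at about 36 s of the 64 s allowed; no verdict came back.

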